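# Pin the abrasive roll's axle with its R-clip

## Robot

A 6-joint arm with a two-finger parallel gripper is mounted at the origin on the work surface. World frame = base frame: x ahead of the robot, y to its left, z up, the work surface at z = 0. Lengths are in m, angles in rad, forces in N, time in s.
With the tool pointing down it reaches from about 0.225 to 0.725 m from the base axis. Payload 3.1 kg.
Tool frame: the origin (TCP) lies between the finger pads; the fingertips stand tcp_to_tips ahead of it and the grasp point (between the pads) lies 6 mm ahead of it (tcp_to_tips is the distance from the TCP to the fingertips, in m); z points along the fingers, y is the direction in which the jaws open and shut (so a half turn about z gives the same grasp; the last joint's range is limited). The gripper opens to 85 mm and grips with 20 to 120 N. Pads are 22 mm wide; open, the fingers measure 114 mm over their backs; the gripper's body (76 mm by 85 mm) begins 54 mm behind the grasp point. The pads swing forward as they close: fully open they stand 13 mm farther back than shut.
Start: joints at [1.202, 0.048, 0.099, 1.622, 0, 1.443], TCP at [0.125, 0.51, 0.236] pointing down, gripper open.
Joint ranges: [-2.91, 2.91], [-0.99, 1.94], [-1.21, 1.42], [-2.12, 2.29], [-1.49, 1.47], [-3.14, 3.14]. Speed limits (rad/s): [2.79, 2.79, 3.14, 3.14, 3.14, 3.14].

## Interface

Orientations are given as a unit quaternion [w, x, y, z].
In Python, from workcell import sense, read_camera, job_done, tcp_to_tips gives the robot as it stands. The module is installed in compiled form; this text tells all that it offers.
- The arm moves only by the tool play_rows, never from a script. Its argument "series" is a list that holds one entry, the list of rows, each a list of 7 numbers: the opening in per cent of the stroke, from 0 (shut) to 100 (fully open), then the shift along the tool's x, y, z in m, then the turn, a rotation vector about the tool's x, y, z in degrees. A call has 1 to 12 rows; each row shifts and turns the commanded pose from where the row before left it, along the tool's axes as they then stand; what a row does not reach is not made up. A row lasts 1/10 s, in which the tool goes at most 50 mm and 8.59 degrees, less where a joint would pass 70% of its speed; a pose out of reach is approached as far as the arm can. A call is refused whole if a number of a shift passes 0.05 or a number of a turn 8.59, either way. A call with a gripper value outside its range is refused whole. The fingers move at their own pace and stop on an object; "force" is the grip in N (left out, the last holds). Time passes only in rows, so rows that do not move let the fingers close. It gives the time, the measured TCP pose, the force and the opening at its end, in the units of the state.
- sense(): the state, without advancing time (a new reading comes with each control period).
- read_camera(name): name is "scene" or "side" or "wrist"; returns a dict with "image" (400x640x3 uint8, red, green, blue), "mtx" (3x3 intrinsics, pixels), "D" ([k1, k2, p1, p2, k3] as OpenCV has them; the pictures are not rectified), "cam_to_world" (4x4, takes a point from camera to world coordinates). Camera axes: x right, y down, z forward; pixel columns grow to the right and rows downward; lengths in m; the calibration is good to about 2 mm. A picture is of the moment at which its call begins. There is no depth.
- job_done(): hands the job in, once; it reports no verdict.
The state is a dict: "time_s": time; "joint_positions": joint angles; "joint_vel": joint speeds; "joint_efforts": joint torques, N m; "tool_pos": TCP position; "eef_rot": TCP orientation; "contact_force": force on the tool from outside, world axes, zero at the start; "ft_torque": the same for the moment, N m; "grip_width": opening from 0.0 (shut) to 1.0 (fully open).
Only numpy, scipy, OpenCV 4.12 (cv2) and the standard library are available. Lean on these libraries where they do the work, as an engineer would, in place of code of your own. Each camera call takes 0.05 s, during which the arm holds its last target.

## Task

Secure the roll of abrasive on its stand: take the orange-headed R-clip from the wooden rack and press its straight leg down through the cross-hole near the free end of the axle until the head sits fully home on the axle, the bent leg snapped over one side of it. Let go of the clip, and leave the blue-headed clip and the black-headed pin in the rack.

Things in the scene. Friction and masses are not known exactly. Their poses are not given: they have to be found in the camera images.
- r_clip: R-clip, 6 mm steel wire, orange plastic head, about 80 g. Origin: underside of head on the straight leg's axis; z up, x towards the bent leg. Head: x -14 to +30 mm, 18 mm thick (y), z 0 to 38 mm, a wire loop 16 mm higher; grip it across y. Starts upright in any of the rack's 3 slots, head resting on the rack's top; slots are level, so it lifts straight out.
- leg_tip (a point): lower end of the R-clip's straight leg, 58 mm below the clip's origin.
- leg_bend (a point): narrowest point of the R-clip's sprung bent leg (wire centre), 33 mm below and 16.5 mm beside the straight leg's axis. Below it the leg flares out to 27 mm and ends 53 mm under the head. Pressed down over the axle it springs outward about 4 mm under a light push (under 10 N), then snaps back under the axle's widest part.
- cross_hole (a point): centre of the cross-hole, on the axis of the 36 mm steel axle, 100 mm above the table; z up, y along the axle from free end to roll, x across. Hole: vertical, right through, 15 mm wide, mouth opened to 20 mm by a V-groove round the axle. Clip's plane goes square to the axle, bent leg on either side; when home its origin is about 15 mm above this point.
- stand: fixed grey steel bench stand with the axle and a dark red abrasive roll; origin on the table right under the cross-hole, axes as the hole's. The axle ends at y = -28 mm; towards the roll a 40 mm diameter sleeve starts at y = 40 mm, a 68 mm washer at 70 mm and the 80 mm diameter roll at 74 mm.
- rack: fixed open wooden rack (a slotted plank on two end feet), 84 x 260 x 75 mm (x, y, z), origin at the centre of its underside; three slots 80 mm apart along y, each 45 mm long (x) and 11 mm wide, hold the clips upright.
- small_clip: bystander: a smaller R-clip with a blue head (30 x 18 x 26 mm), too small for the axle; stays in its slot. Origin: underside of the head on its straight leg's axis.
- straight_pin: bystander: a straight pin with a black head (44 x 18 x 38 mm) and no bent leg; stays in its slot. Origin: underside of the head, 4 mm in -x from the pin's axis.
Things that resemble listed ones, but are neither listed nor needed, are in the scene too. What is shaped like the r_clip but pink or yellow is not meant.

How it is judged:
By the outcome, as a careful person would: the job done as asked, in the order asked, and still so for the second after the job is handed in, with the robot touching nothing.
It also fails if it takes over 38 s, if anything falls off the work surface, if the arm or the gripper's body presses on something with over 40 N, if the wrist force passes 120 N, or if a joint passes its speed limit or range.

## Working session

There is one attempt and no reset: what is moved stays moved. The work goes in short steps, Python scripts to look and compute and a tool call to move; the robot and the scene stay as the last step left them, time stands still between calls to the robot, and variables do not carry over. Pictures are saved under pics/ and viewed, and the job is handed in when it is done.

Besides the shell and the picture viewer there is one more tool, called by a JSON object that holds its "fn" and its "kwargs", one argument or row to a line. play_rows: Moves the arm, as the interface text tells. Its arguments: {"type":"object","properties":{"series":{"type":"array"},"force":{"type":"number"}},"required":["series"]}

```bash
mkdir -p pics; python3 - <<'E'
from workcell import *
import cv2,pickle
print(tcp_to_tips); print(sense())
d={}
for n in("scene","side","wrist"):
    c=read_camera(n); d[n]=c; cv2.imwrite(f"pics/{n}0.png",c["image"][:,:,::-1]); print(n,c["mtx"],c["D"],c["cam_to_world"])
pickle.dump(d,open("c0.pkl","wb"))
E
```

```text
0.025
{'time_s': 0.0, 'joint_positions': array([1.20222865e+00, 4.87383187e-02, 9.75839809e-02, 1.62198517e+00,
       4.68516819e-05, 1.44300189e+00]), 'joint_vel': array([-6.24096004e-04,  3.04947620e-04, -2.33655202e-04,  4.63190105e-04,
        6.36517331e-05,  9.46705409e-05]), 'joint_efforts': array([-2.65279841e-04, -3.38781345e+01,  3.20016682e+01,  2.01597833e-02,
       -2.85283395e-04,  4.05789962e-06]), 'tool_pos': array([0.12496654, 0.50929575, 0.23441666]), 'eef_rot': array([-3.10498616e-04,  1.20095982e-01,  9.92761594e-01, -1.12993840e-03]), 'contact_force': array([0.2391119 , 0.25086174, 0.04777894]), 'ft_torque': array([ 0.02622833, -0.03171883,  0.00641026]), 'grip_width': 1.0006054149575523}
scene [[451.0905377    0.         315.70578927]
 [  0.         451.0905377  202.95537512]
 [  0.           0.           1.        ]] [-0.11907116  0.          0.          0.          0.        ] [[ 0.08173408  0.66613146 -0.74134231  1.24694104]
 [ 0.99656968 -0.06430893  0.05208863 -0.09877428]
 [-0.01297706 -0.74305669 -0.66910265  0.79445708]
 [ 0.          0.          0.          1.        ]]
side [[495.23540897   0.         317.23856758]
 [  0.         495.23540897 200.44091132]
 [  0.           0.           1.        ]] [-0.09194478  0.          0.          0.          0.        ] [[ 0.93681727 -0.20692782  0.28205369  0.22044201]
 [-0.34914152 -0.60323964  0.71707889 -0.71233496]
 [ 0.02176239 -0.77024854 -0.6373724   0.65307274]
 [ 0.          0.          0.          1.        ]]
wrist [[278.72730224   0.         323.92034443]
 [  0.         278.72730224 198.08981753]
 [  0.           0.           1.        ]] [-0.04163688  0.          0.          0.          0.        ] [[ 0.23802996  0.92382276  0.29982203  0.04787317]
 [ 0.97125551 -0.22573257 -0.07554823  0.52948855]
 [-0.00211358  0.30918654 -0.95099906  0.3719905 ]
 [ 0.          0.          0.          1.        ]]
```

View pics/scene0.png

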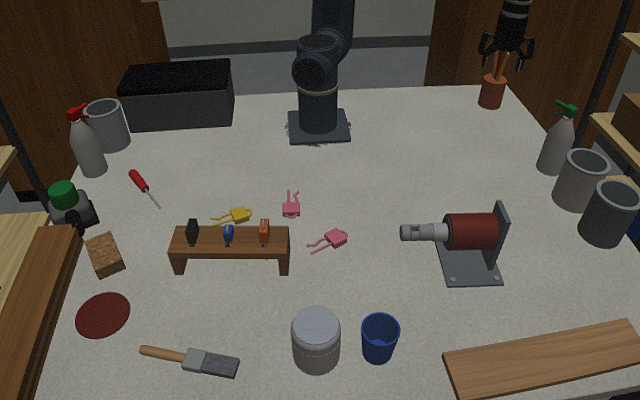

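View pics/side0.png

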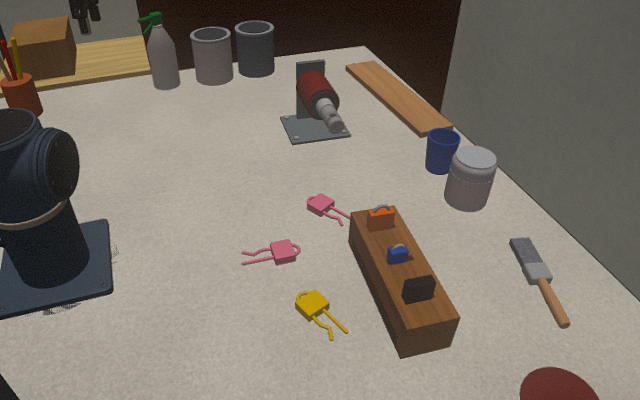

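View pics/wrist0.png

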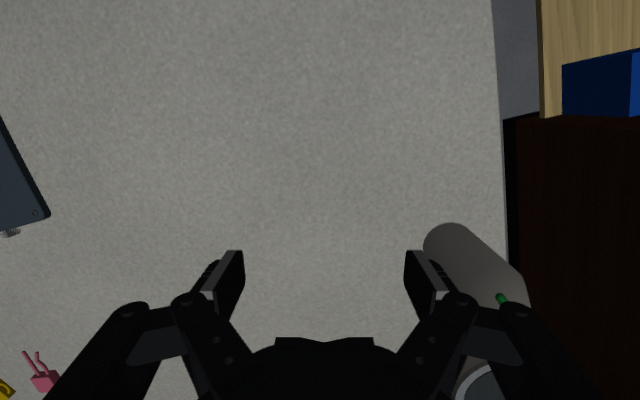

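The scene view shows the rack around (230,245), with the orange head at (264,232). The stand's axle free end is at (405,232) and points toward the rack. I'll look closer.

```bash
cat > h.py <<'E'
import numpy as np,cv2
def ray(c,px):
    u=cv2.undistortPoints(np.array([[px]],float),c["mtx"],c["D"])[0,0]
    T=c["cam_to_world"]; d=T[:3,:3]@np.array([u[0],u[1],1]); return T[:3,3],d/np.linalg.norm(d)
def onz(c,px,z):
    o,d=ray(c,px); return o+d*(z-o[2])/d[2]
def tri(rs):
    A=np.zeros((3,3));b=np.zeros(3)
    for o,d in rs:
        P=np.eye(3)-np.outer(d,d);A+=P;b+=P@o
    p=np.linalg.solve(A,b); return p,[np.linalg.norm((np.eye(3)-np.outer(d,d))@(p-o)) for o,d in rs]
def proj(c,p):
    Ti=np.linalg.inv(c["cam_to_world"]); r=cv2.Rodrigues(Ti[:3,:3])[0]
    return cv2.projectPoints(np.array(p,float).reshape(-1,1,3),r,Ti[:3,3],c["mtx"],np.array(c["D"]))[0][:,0]
def mask(im,lo,hi):
    return cv2.inRange(cv2.cvtColor(im,cv2.COLOR_RGB2HSV),lo,hi)
E
python3 - <<'E'
import pickle,cv2
d=pickle.load(open("c0.pkl","rb"))
def crop(n,x0,y0,w,h,s,f): cv2.imwrite(f,cv2.resize(d[n]["image"][y0:y0+h,x0:x0+w,::-1],None,fx=s,fy=s,interpolation=cv2.INTER_CUBIC))
crop("scene",160,210,140,70,5,"pics/a.png")
crop("scene",395,200,120,90,6,"pics/b.png")
crop("side",340,195,125,160,4,"pics/c.png")
crop("side",270,50,90,95,6,"pics/d.png")
E
```

```text
(no output)
```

View pics/a.png

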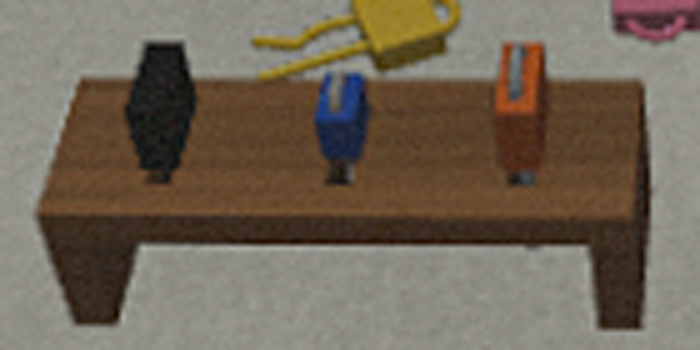

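View pics/b.png

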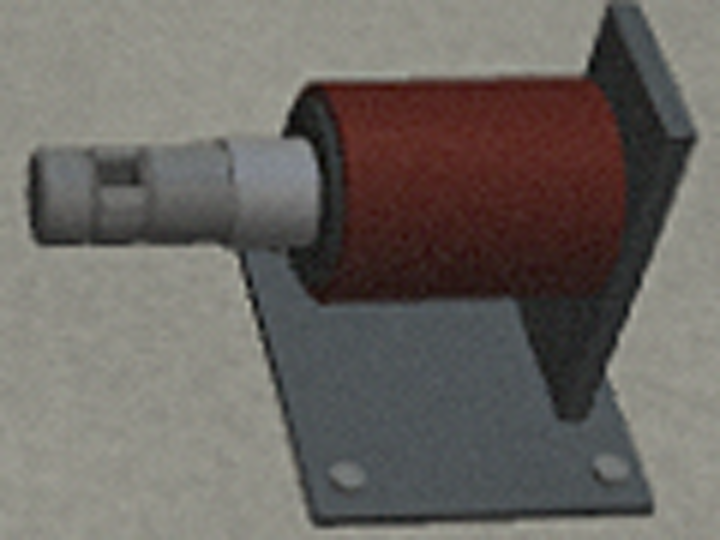

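View pics/c.png

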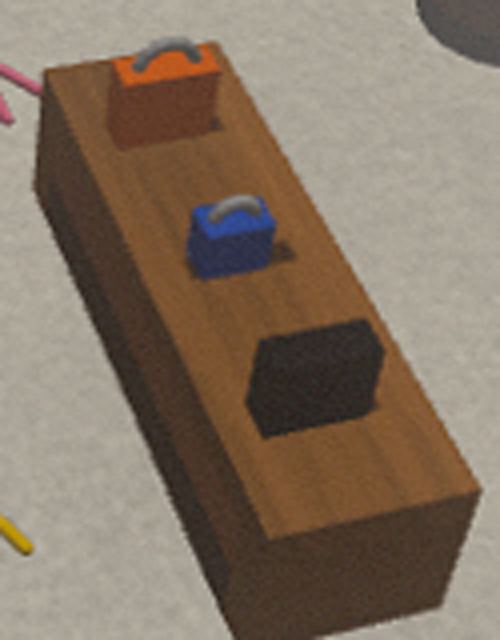

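View pics/d.png

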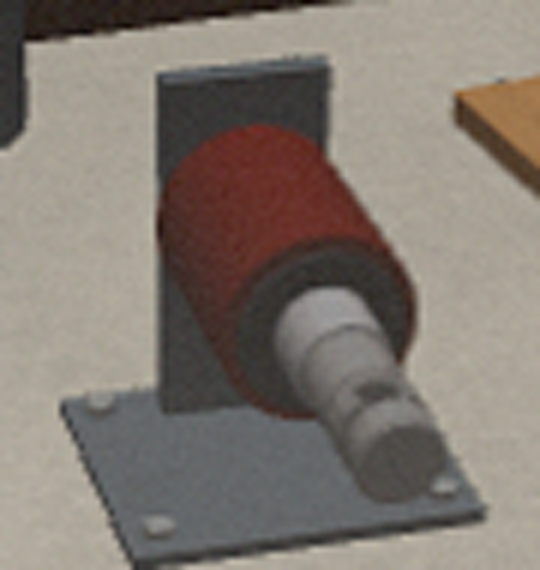

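```bash
python3 - <<'E'
import pickle
from h import *
np.set_printoptions(precision=4,suppress=True)
d=pickle.load(open("c0.pkl","rb"));S,D=d["scene"],d["side"]
def s(x,y,o,k): return (o[0]+(x+.5)/k-.5,o[1]+(y+.5)/k-.5)
A=[s(x,y,(160,210),5) for x,y in[(82,80),(642,80),(634,216),(38,216)]]
C=[s(x,y,(340,195),4) for x,y in[(268,538),(45,70),(215,42),(480,490)]]
for a in A: print("rack scene",onz(S,a,.075))
for a in C: print("rack side",onz(D,a,.075))
ra=cv2.minAreaRect
for nm,c in(("scene",S),("side",D)):
    P=A if nm=="scene" else C
    p=np.array([onz(c,a,.075) for a in P]); print(nm,"centre",p.mean(0), "yaw y-edge",np.degrees(np.arctan2(*( -(p[1]-p[0]+p[2]-p[3])[[0]]  ,(p[1]-p[0]+p[2]-p[3])[1]))))
# orange head top face: scene crop a
O=[s(x,y,(160,210),5) for x,y in[(503,44),(543,44),(545,107),(496,107)]]
for a in O: print("head top scene",onz(S,a,.113))
O=[s(x,y,(340,195),4) for x,y in[(112,57),(215,43),(219,72),(117,86)]]
for a in O: print("head top side",onz(D,a,.113))
# hole
h1=s(120,172,(395,200),6);h2=s(376,390,(270,50),6)
print("hole",onz(S,h1,.114),onz(D,h2,.114))
# axle end top silhouettes & axis
for x in[(35,150),(35,240),(225,138),(225,243)]: print("axle sc",onz(S,s(*x,(395,200),6),.1))
for x in[(360,478),(438,430),(275,345),(362,300)]: print("axle side",onz(D,s(*x,(270,50),6),.1))
# base plate corners near
for x in[(312,522),(652,508)]: print("plate sc",onz(S,s(*x,(395,200),6),.01))
for x in[(60,402),(140,562),(485,515)]: print("plate side",onz(D,s(*x,(270,50),6),.01))
E
```

```text
rack scene [ 0.4964 -0.3686  0.075 ]
rack scene [ 0.5201 -0.1114  0.075 ]
rack scene [ 0.6019 -0.1179  0.075 ]
rack scene [ 0.5796 -0.3759  0.075 ]
rack side [ 0.4962 -0.3697  0.075 ]
rack side [ 0.5217 -0.1121  0.075 ]
rack side [ 0.603  -0.1196  0.075 ]
rack side [ 0.5791 -0.378   0.075 ]
scene centre [ 0.5495 -0.2434  0.075 ] yaw y-edge [-5.0967]
side centre [ 0.55   -0.2448  0.075 ] yaw y-edge [-5.4764]
head top scene [ 0.5305 -0.1705  0.113 ]
head top scene [ 0.5321 -0.1531  0.113 ]
head top scene [ 0.5708 -0.1524  0.113 ]
head top scene [ 0.5689 -0.1732  0.113 ]
head top side [ 0.532  -0.1531  0.113 ]
head top side [ 0.5776 -0.1592  0.113 ]
head top side [ 0.5705 -0.1766  0.113 ]
head top side [ 0.5261 -0.1706  0.113 ]
hole [0.5933 0.1569 0.114 ] [0.592  0.1576 0.114 ]
axle sc [0.5657 0.1339 0.1   ]
axle sc [0.61   0.1241 0.1   ]
axle sc [0.5665 0.2051 0.1   ]
axle sc [0.6182 0.1908 0.1   ]
axle side [0.573 0.124 0.1  ]
axle side [0.6123 0.1461 0.1   ]
axle side [0.5778 0.2239 0.1   ]
axle side [0.6225 0.247  0.1   ]
plate sc [0.6756 0.223  0.01  ]
plate sc [0.6835 0.3509 0.01  ]
plate side [0.5314 0.3584 0.01  ]
plate side [0.5247 0.2288 0.01  ]
plate side [0.6681 0.2176 0.01  ]
```

{"fn": "play_rows", "kwargs": {
  "series": [
    [[80,0,0,0,0,0,-8.5],[80,-0.04,-0.026,0,0,0,0],[80,-0.04,-0.026,0,0,0,0],[80,-0.04,-0.026,0,0,0,0],[80,-0.04,-0.026,0,0,0,0],[80,-0.04,-0.026,0,0,0,0],[80,-0.04,-0.026,0,0,0,0],[80,-0.04,-0.026,0,0,0,0],[80,-0.04,-0.026,0,0,0,0],[80,-0.04,-0.026,0,0,0,0],[80,-0.04,-0.026,0,0,0,0],[80,-0.04,-0.026,0,0,0,0]]
  ]
}}

```text
time_s: 1.35
tool_pos: [0.5381, 0.1829, 0.2352]
eef_rot: [-0.0, 0.046, 0.999, 0.0]
contact_force: [0.6, 0.1, 0.0]
grip_width: 0.802
```

{"fn": "play_rows", "kwargs": {
  "series": [
    [[60,-0.04,-0.026,0,0,0,0],[60,0,0,0,0,0,0],[60,0,0,0,0,0,0],[60,0,0,0,0,0,0]]
  ]
}}

```text
time_s: 1.75
tool_pos: [0.5736, 0.1554, 0.2354]
eef_rot: [-0.001, 0.046, 0.999, 0.0]
contact_force: [-0.4, -0.2, -0.4]
grip_width: 0.602
```

```bash
cat > snap.py <<'E'
import sys,pickle,cv2
from workcell import *
tag=sys.argv[1]; d={}
for n in sys.argv[2:]:
    d[n]=read_camera(n); cv2.imwrite(f"pics/{n}{tag}.png",d[n]["image"][:,:,::-1])
s=sense(); d["s"]=s; pickle.dump(d,open(f"c{tag}.pkl","wb"))
print(s["time_s"],s["tool_pos"],s["eef_rot"],s["contact_force"],s["grip_width"])
E
python3 snap.py 1 wrist
```

```text
1.8 [0.57349381 0.15574429 0.23583329] [-1.64386892e-04  4.55522972e-02  9.98961934e-01  1.25157710e-04] [-0.82230086  0.25645323 -0.78966909] 0.5974517861761078
```

View pics/wrist1.png

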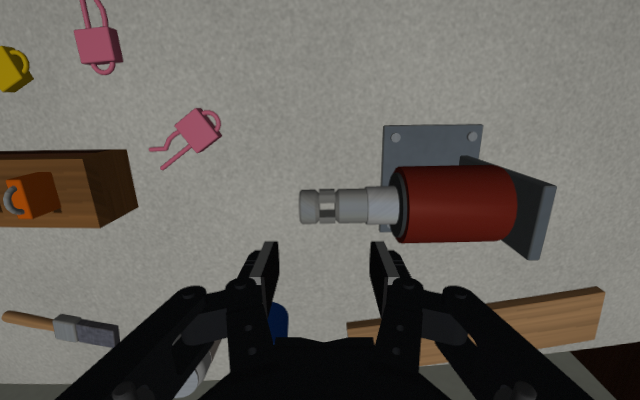

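The wrist view shows the axle at about (300–400, 205), with the groove and hole at about (327,206).

```bash
python3 - <<'E'
import pickle,cv2
d=pickle.load(open("c1.pkl","rb"))
im=d["wrist"]["image"][:,:,::-1]
cv2.imwrite("pics/e.png",cv2.resize(im[175:240,290:405],None,fx=6,fy=6,interpolation=cv2.INTER_CUBIC))
E
```

```text
(no output)
```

View pics/e.png

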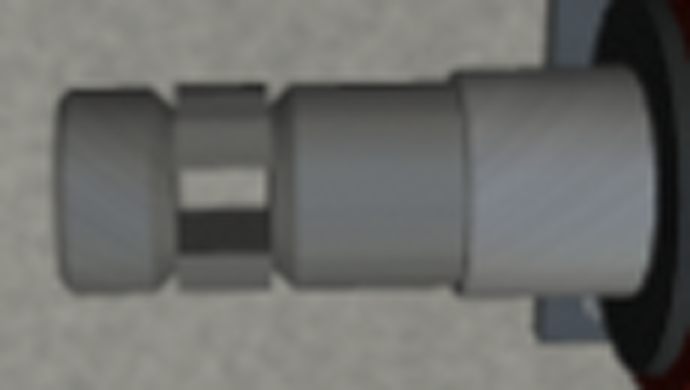

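```bash
python3 - <<'E'
import pickle
from h import *
np.set_printoptions(precision=4,suppress=True)
d=pickle.load(open("c1.pkl","rb"));W=d["wrist"]; d0=pickle.load(open("c0.pkl","rb"))
s=lambda x,y:(290+(x+.5)/6-.5,175+(y+.5)/6-.5)
hole=s(223,210)
print(W["cam_to_world"][:3,3], "hole",onz(W,hole,.115))
for y in(165,255):
  for x in(179,268): print(onz(W,s(x,y),.115))
a=onz(W,s(112,191.5),.1);b=onz(W,s(378,187),.1);print("axis",a,b,np.degrees(np.arctan2(-(b-a)[0],(b-a)[1])))
# axle end
print("end",onz(W,s(58,190),.1))
sc=(395+120.5/6-.5,200+172.5/6-.5);sd=(270+376.5/6-.5,50+390.5/6-.5)
print(tri([ray(W,hole),ray(d0["scene"],sc),ray(d0["side"],sd)]))
for c in("scene","side"): print(c,proj(d0[c],onz(W,hole,.115)))
# base plate edges in wrist
for p in[(383,125),(481,124),(379,232)]: print("plate",onz(W,p,.01))
E
```

```text
[0.4946 0.1636 0.373 ] hole [0.59   0.1577 0.115 ]
[0.5815 0.1512 0.115 ]
[0.5829 0.1657 0.115 ]
[0.5972 0.1497 0.115 ]
[0.5986 0.1644 0.115 ]
axis [0.5904 0.1385 0.1   ] [0.5938 0.1845 0.1   ] -4.216388473941168
end [0.5892 0.1292 0.1   ]
(array([0.5916, 0.1577, 0.113 ]), [np.float64(0.0008800495688430056), np.float64(0.0005997876769620863), np.float64(0.0009050007851690203)])
scene [[414.6217 226.7837]]
side [[331.4001 114.292 ]]
plate [0.5216 0.2364 0.01  ]
plate [0.5308 0.3623 0.01  ]
plate [0.6697 0.2266 0.01  ]
```

{"fn": "play_rows", "kwargs": {
  "series": [
    [[60,0,-0.046,0,0,0,0],[60,0,-0.046,0,0,0,0],[60,0,-0.046,0,0,0,0],[60,0,-0.046,0,0,0,0],[60,0,-0.046,0,0,0,0],[60,0,-0.046,0,0,0,0],[60,-0.008,-0.046,0,0,0,0],[60,0,0,0,0,0,0],[60,0,0,0,0,0,0],[60,0,0,0,0,0,0]]
  ]
}}

```text
time_s: 2.8
tool_pos: [0.5525, -0.1648, 0.2361]
eef_rot: [0.0, 0.045, 0.999, 0.0]
contact_force: [0.5, 0.4, 0.3]
grip_width: 0.599
```

```bash
python3 snap.py 2 wrist; python3 - <<'E'
import pickle,cv2
d=pickle.load(open("c2.pkl","rb"))
im=d["wrist"]["image"][:,:,::-1]
cv2.imwrite("pics/f.png",cv2.resize(im[140:270,230:420],None,fx=4,fy=4,interpolation=cv2.INTER_CUBIC))
E
```

```text
2.85 [ 0.55265657 -0.16455316  0.23611477] [2.45666211e-04 4.49182359e-02 9.98990628e-01 1.29852670e-04] [ 0.08369051 -0.49369855  0.63593435] 0.5982501324884266
```

View pics/wrist2.png

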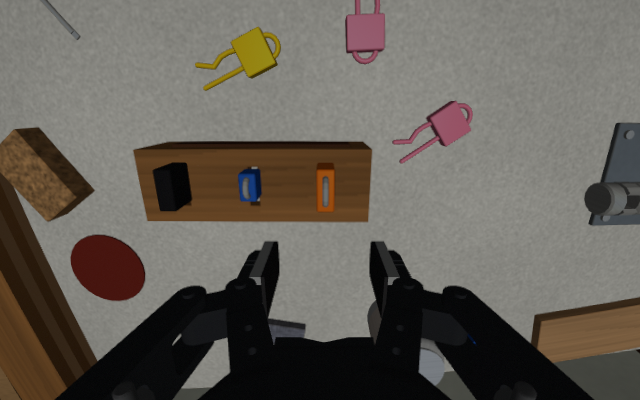

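View pics/f.png

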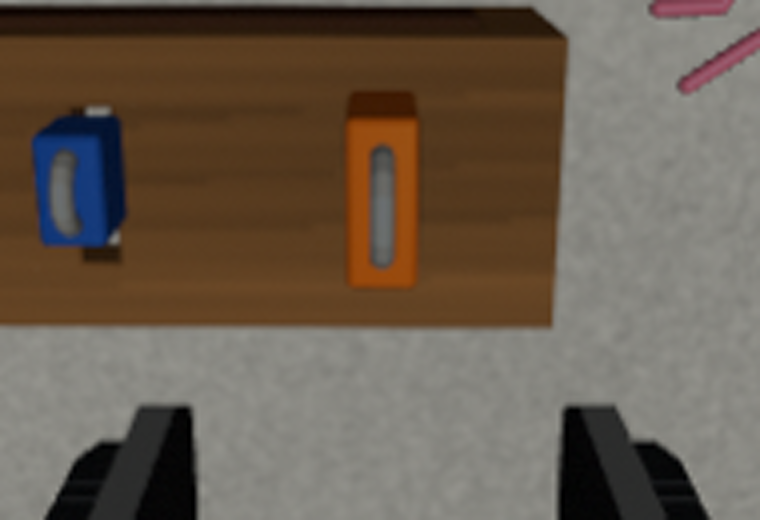

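The wrist view shows the orange head between the fingers. Its top face runs from (317,170) to (334,212).

```bash
python3 - <<'E'
import pickle
from h import *
np.set_printoptions(precision=4,suppress=True)
d=pickle.load(open("c2.pkl","rb"));W=d["wrist"]
s=lambda x,y:(230+(x+.5)/4-.5,140+(y+.5)/4-.5)
p=np.array([onz(W,s(*a),.113) for a in[(348,118),(416,118),(416,288),(347,288)]])
print(p,p.mean(0)); v=p[3]-p[0]+p[2]-p[1]; print(np.degrees(np.arctan2(v[1],v[0])))
q=np.array([onz(W,s(*a),.075) for a in[(567,38),(552,327)]]);print(q,np.degrees(np.arctan2(*(q[1]-q[0])[[1,0]])))
T=d["s"]["tool_pos"];import numpy as np
R=np.array([[-.996,.092,0],[.092,.996,0],[0,0,-1]])
print("tool delta",R.T@(p.mean(0)-T))
E
```

```text
[[ 0.5283 -0.1685  0.113 ]
 [ 0.5298 -0.1524  0.113 ]
 [ 0.5729 -0.1558  0.113 ]
 [ 0.5713 -0.173   0.113 ]] [ 0.5506 -0.1624  0.113 ]
-5.243977949085312
[[ 0.5199 -0.1099  0.075 ]
 [ 0.603  -0.1174  0.075 ]] -5.156576347736447
tool delta [0.0023 0.0019 0.1231]
```

{"fn": "play_rows", "kwargs": {
  "series": [
    [[60,0.002,0.002,0.04,0,0,0],[60,0,0,0.04,0,0,0],[60,0,0,0.03,0,0,0],[60,0,0,0.018,0,0,0],[60,0,0,0,0,0,0],[60,0,0,0,0,0,0],[0,0,0,0,0,0,0],[0,0,0,0,0,0,0],[0,0,0,0,0,0,0],[0,0,0,0,0,0,0],[0,0,0,0,0,0,0],[0,0,0,0,0,0,0]]
  ],
  "force": 60
}}

```text
time_s: 4.05
tool_pos: [0.5522, -0.1646, 0.1099]
eef_rot: [0.002, 0.046, 0.999, -0.0]
contact_force: [0.0, 1.3, 6.8]
grip_width: 0.187
```

```bash
python3 snap.py 3 wrist side
```

```text
4.15 [ 0.55221323 -0.16457396  0.1099461 ] [ 2.03432352e-03  4.61675349e-02  9.98931609e-01 -2.47720437e-04] [0.24690117 1.31813535 5.91410866] 0.1828278349221305
```

View pics/wrist3.png

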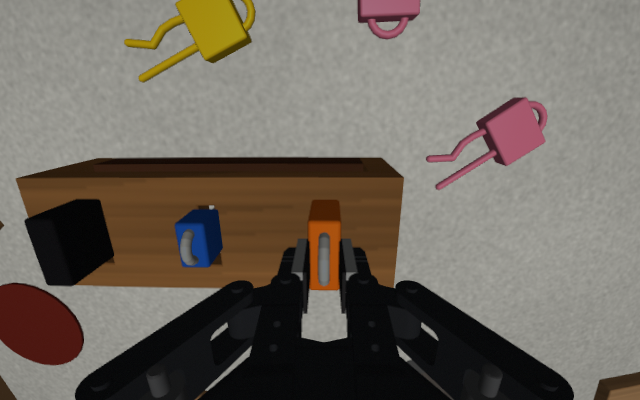

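View pics/side3.png

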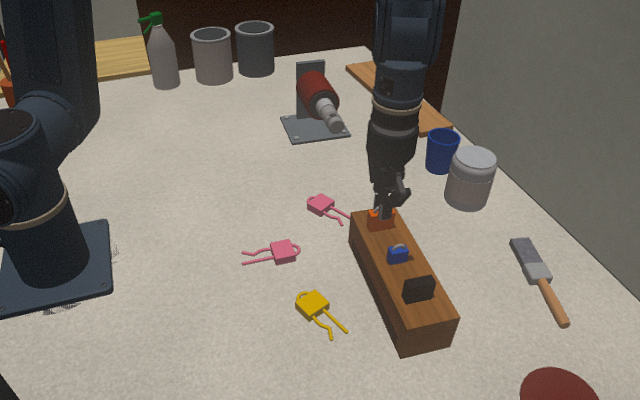

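{"fn": "play_rows", "kwargs": {
  "series": [
    [[0,0,0,-0.02,0,0,0],[0,0,0,-0.03,0,0,0],[0,0,0,-0.04,0,0,0],[0,0,0,-0.045,0,0,0],[0,0,0,-0.015,0,0,0],[0,0,0,0,0,0,0],[0,0,0,0,0,0,0]]
  ]
}}

```text
time_s: 4.85
tool_pos: [0.5507, -0.1645, 0.2568]
eef_rot: [-0.0, 0.046, 0.999, 0.0]
contact_force: [0.4, 1.2, -1.7]
grip_width: 0.186
```

```bash
python3 snap.py 4 wrist side scene; python3 - <<'E'
import pickle,cv2
d=pickle.load(open("c4.pkl","rb"))
im=d["side"]["image"][:,:,::-1]
cv2.imwrite("pics/g.png",cv2.resize(im[100:300,330:480],None,fx=3,fy=3,interpolation=cv2.INTER_CUBIC))
im=d["scene"]["image"][:,:,::-1]
cv2.imwrite("pics/g2.png",cv2.resize(im[120:290,160:360],None,fx=3,fy=3,interpolation=cv2.INTER_CUBIC))
E
```

```text
5.0 [ 0.54979614 -0.16395118  0.2548975 ] [-2.18150238e-03  4.62486646e-02  9.98927254e-01  8.02227234e-04] [ 0.49462645 -0.11140635 -1.27830424] 0.18851802675578452
```

View pics/wrist4.png

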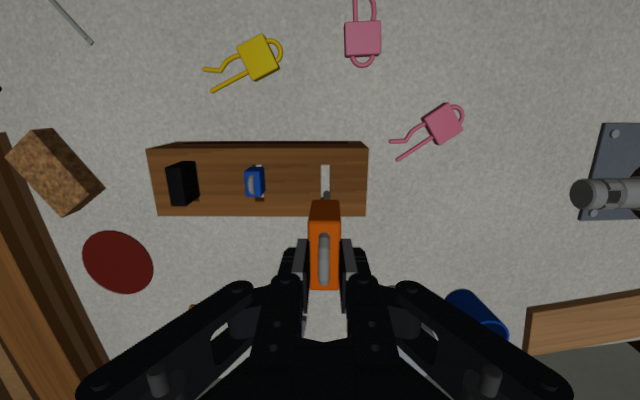

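View pics/g.png

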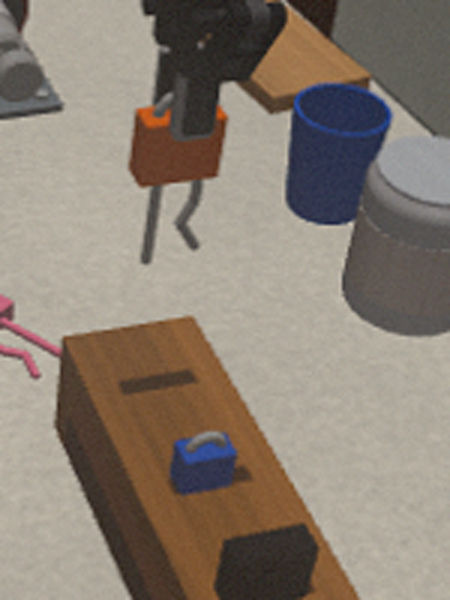

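View pics/g2.png

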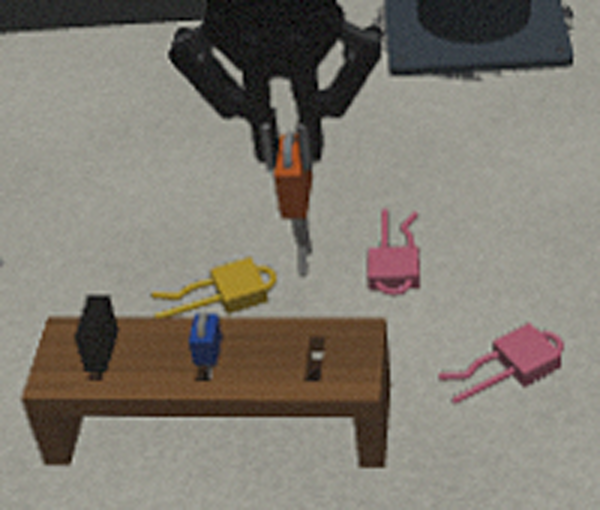

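```bash
cat > clipm.py <<'E'
import pickle
from h import *
from scipy.spatial.transform import Rotation as Ro
np.set_printoptions(precision=4,suppress=True)
d=pickle.load(open("c4.pkl","rb"));C=d["side"]
q=d["s"]["eef_rot"];R=Ro.from_quat([q[1],q[2],q[3],q[0]]).as_matrix();T=d["s"]["tool_pos"]
print(R)
def pl(c,px,off=0):
    o,dr=ray(c,px);n=R[:,1];t=((T-o)@n+off)/(dr@n);return R.T@(o+dr*t-T)
s=lambda x,y:(330+(x+.5)/3-.5,100+(y+.5)/3-.5)
for nm,p,o in[("tip",(147,262),0),("legtop",(156,187),0),("bend",(180,226),0),("bend end",(195,246),0),("legtop2",(197,183),0),("headBL",(131,185),-.009),("headBR",(220,177),-.009),("headTL",(136,119),-.009),("headTR",(222,117),-.009)]:
    print(nm,pl(C,s(*p),o))
E
python3 clipm.py
```

```text
[[-0.9957  0.0924 -0.0043]
 [ 0.0924  0.9957  0.0018]
 [ 0.0044  0.0014 -1.    ]]
tip [0.0074 0.     0.0903]
legtop [ 0.008  -0.      0.0411]
bend [-0.0089 -0.      0.069 ]
bend end [-0.0195 -0.      0.0842]
legtop2 [-0.015   0.      0.0421]
headBL [ 0.0261 -0.009   0.0308]
headBR [-0.0229 -0.009   0.0334]
headTL [ 0.0276 -0.009  -0.0087]
headTR [-0.0186 -0.009  -0.0035]
```

{"fn": "play_rows", "kwargs": {
  "series": [
    [[0,-0.0026,0.03,0,0,0,-0.8],[0,-0.0026,0.046,0,0,0,0],[0,-0.0026,0.046,0,0,0,0],[0,-0.0026,0.046,0,0,0,0],[0,-0.0026,0.046,0,0,0,0],[0,-0.0026,0.046,0,0,0,0],[0,-0.0026,0.046,0.005,0,0,0],[0,0,0.018,0.01,0,0,0],[0,0,0,0,0,0,0],[0,0,0,0,0,0,0],[0,0,0,0,0,0,0],[0,0,0,0,0,0,0]]
  ]
}}

```text
time_s: 6.2
tool_pos: [0.595, 0.1555, 0.243]
eef_rot: [0.0, 0.04, 0.999, -0.0]
contact_force: [1.2, 0.1, -0.8]
grip_width: 0.184
```

```bash
python3 snap.py 5 wrist side scene; python3 - <<'E'
import pickle,cv2
d=pickle.load(open("c5.pkl","rb"))
c=lambda n,x,y,w,h,k,f:cv2.imwrite(f,cv2.resize(d[n]["image"][y:y+h,x:x+w,::-1],None,fx=k,fy=k,interpolation=cv2.INTER_CUBIC))
c("side",260,20,130,130,5,"pics/h1.png"); c("scene",360,130,120,120,5,"pics/h2.png"); c("wrist",240,140,180,170,4,"pics/h3.png")
E
```

```text
6.35 [0.5950276  0.15608014 0.24314758] [4.24858172e-04 4.00698531e-02 9.99196790e-01 1.84326129e-05] [ 0.42296919 -0.43937097 -0.93555953] 0.18233724441174448
```

View pics/h1.png

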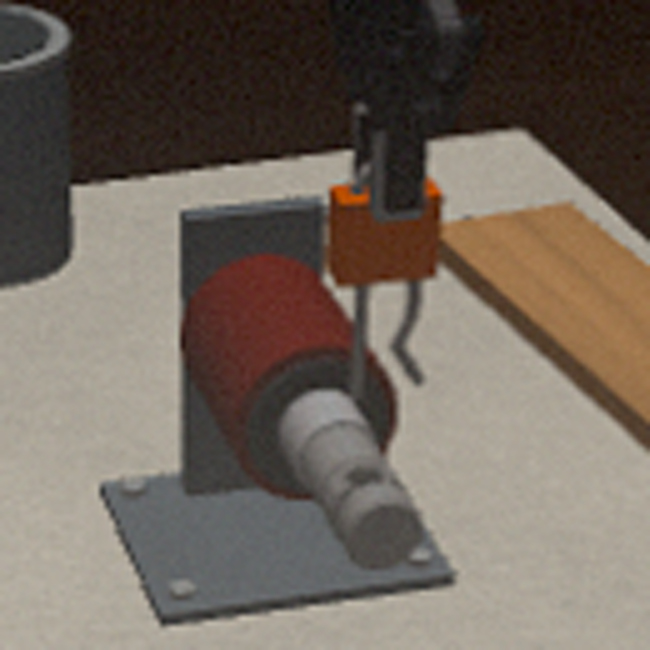

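View pics/h2.png

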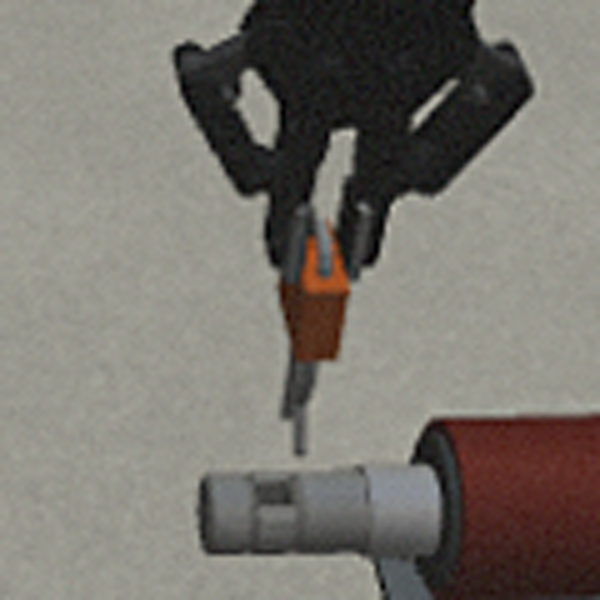

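View pics/h3.png

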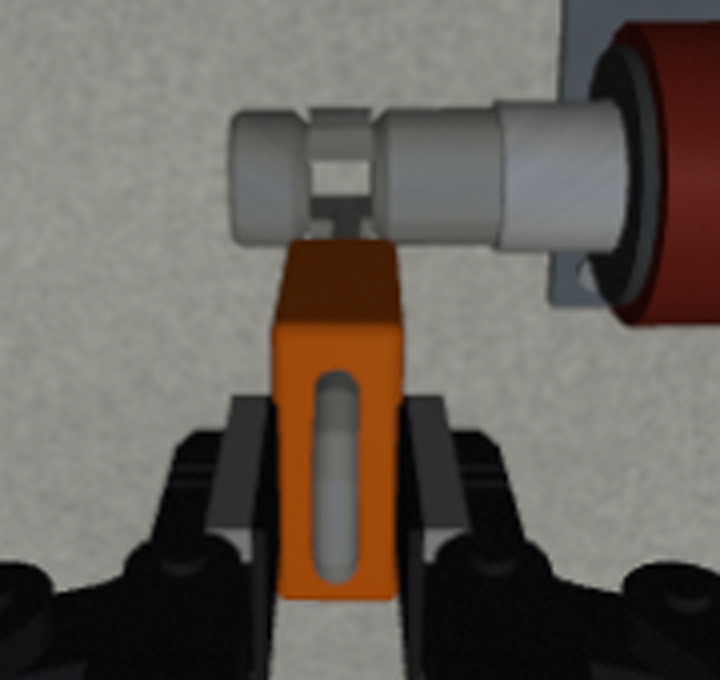

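```bash
python3 - <<'E'
import pickle
from h import *
from scipy.spatial.transform import Rotation as Ro
np.set_printoptions(precision=4,suppress=True)
d=pickle.load(open("c5.pkl","rb"))
q=d["s"]["eef_rot"];R=Ro.from_quat([q[1],q[2],q[3],q[0]]).as_matrix();T=d["s"]["tool_pos"]
s=lambda x,y,o,k:(o[0]+(x+.5)/k-.5,o[1]+(y+.5)/k-.5)
sd=lambda x,y:s(x,y,(260,20),5); sc=lambda x,y:s(x,y,(360,130),5)
w=lambda x,y:s(x,y,(240,140),4)
p,e=tri([ray(d["side"],sd(358,396)),ray(d["scene"],sc(289,416))]);print("tip",p,e,"tool",R.T@(p-T))
p,e=tri([ray(d["side"],sd(421,382)),ray(d["scene"],sc(301,455))]);print("bentend",p,e,"tool",R.T@(p-T))
tipm=T+R@[.0075,0,.091];be=T+R@[.0075-.027,0,.086]
for n in("side","scene"): print(n,proj(d[n],[tipm,be]))
h=[onz(d["wrist"],w(*a),.115) for a in[(312,160),(372,160)]];print("hole near edge",h)
print("hole sc/sd",onz(d["scene"],sc(275,488),.115),onz(d["side"],sd(364,475),.115))
print("pred head origin side",T+R@[.0075,0,.033],"tool",R)
E
```

```text
tip [0.5878 0.1585 0.1531] [np.float64(0.0006498168571281806), np.float64(0.0006498168571281316)] tool [0.0074 0.0019 0.0901]
bentend [0.6153 0.1558 0.1569] [np.float64(0.0009978357065857817), np.float64(0.0009978357065858058)] tool [-0.0201  0.0014  0.0863]
side [[331.2337  99.3481]
 [343.4462  95.8452]]
scene [[416.2777 213.3773]
 [418.8156 220.7116]]
hole near edge [array([0.5824, 0.1513, 0.115 ]), array([0.5836, 0.166 , 0.115 ])]
hole sc/sd [0.5912 0.1573 0.115 ] [0.5915 0.1558 0.115 ]
pred head origin side [0.5876 0.1567 0.2101] tool [[-0.9968  0.0801  0.0009]
 [ 0.0801  0.9968  0.    ]
 [-0.0008  0.0001 -1.    ]]
```

{"fn": "play_rows", "kwargs": {
  "series": [
    [[0,-0.0035,0,0.01,0,0,0],[0,0,0,0.015,0,0,0],[0,0,0,0.01,0,0,0],[0,0,0,0.01,0,0,0],[0,0,0,0.005,0,0,0],[0,0,0,0,0,0,0],[0,0,0,0,0,0,0]]
  ]
}}

```text
time_s: 7.05
tool_pos: [0.5983, 0.157, 0.1929]
eef_rot: [0.0, 0.039, 0.999, 0.0]
contact_force: [-0.7, -0.2, -0.5]
grip_width: 0.183
```

```bash
python3 snap.py 6 wrist side scene; python3 - <<'E'
import pickle,cv2,numpy as np
d=pickle.load(open("c6.pkl","rb"))
c=lambda n,x,y,w,h,k:cv2.resize(d[n]["image"][y:y+h,x:x+w,::-1],None,fx=k,fy=k,interpolation=cv2.INTER_CUBIC)
cv2.imwrite("pics/i1.png",np.hstack([c("side",290,50,80,100,5),c("scene",385,160,80,100,5)]))
cv2.imwrite("pics/i3.png",c("wrist",240,120,180,140,4))
E
```

```text
7.2 [0.59870479 0.15701634 0.19352576] [7.92628541e-04 3.91918178e-02 9.99231379e-01 1.56727108e-04] [ 0.00441125 -0.45478868 -1.42803218] 0.18454423808764706
```

View pics/i1.png

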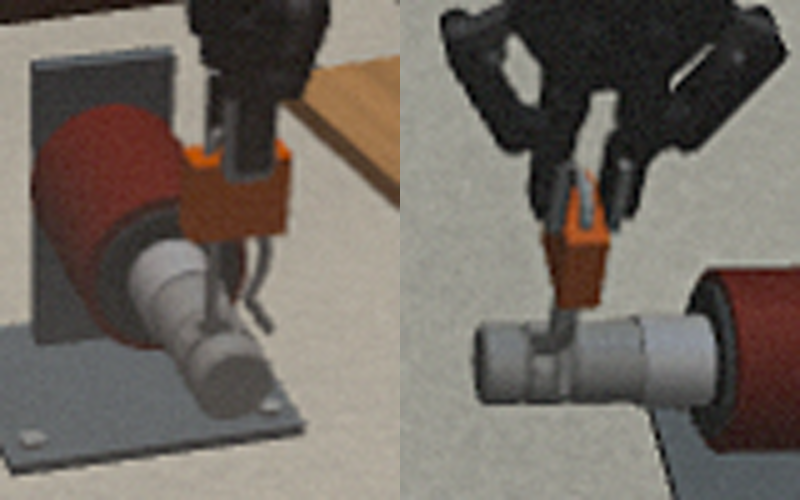

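View pics/i3.png

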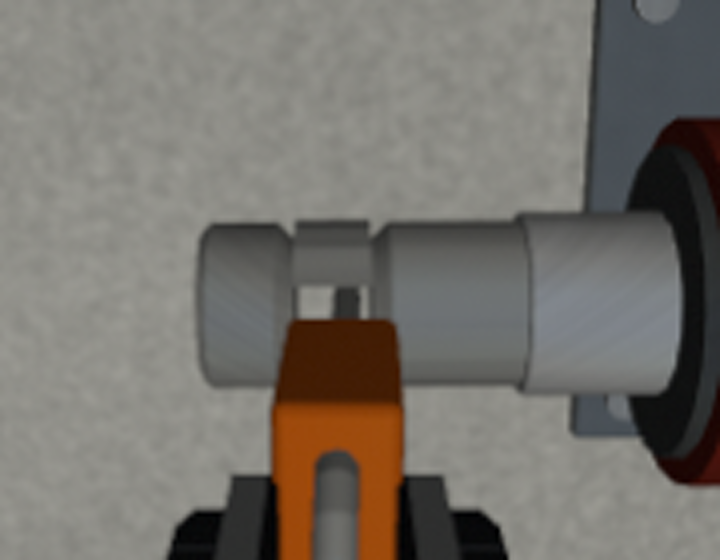

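{"fn": "play_rows", "kwargs": {
  "series": [
    [[0,0,-0.0015,0.005,0,0,0],[0,0,0,0.008,0,0,0],[0,0,0,0.006,0,0,0],[0,0,0,0.006,0,0,0],[0,0,0,0.005,0,0,0],[0,0,0,0,0,0,0],[0,0,0,0,0,0,0]]
  ]
}}

```text
time_s: 7.9
tool_pos: [0.5982, 0.1553, 0.1609]
eef_rot: [-0.0, 0.039, 0.999, -0.0]
contact_force: [6.7, 0.3, -5.1]
grip_width: 0.183
```

{"fn": "play_rows", "kwargs": {
  "series": [
    [[0,0,0,0.004,0,0,0],[0,0,0,0.004,0,0,0],[0,0,0,0.003,0,0,0],[0,0,0,0,0,0,0],[0,0,0,0,0,0,0]]
  ]
}}

```text
time_s: 8.4
tool_pos: [0.5975, 0.1554, 0.1506]
eef_rot: [-0.001, 0.039, 0.999, -0.0]
contact_force: [3.4, 0.3, -3.4]
grip_width: 0.182
```

```bash
cat > v.py <<'E'
import pickle,cv2,numpy as np,sys
t=sys.argv[1]
d=pickle.load(open(f"c{t}.pkl","rb"))
c=lambda n,x,y,w,h,k:cv2.resize(d[n]["image"][y:y+h,x:x+w,::-1],None,fx=k,fy=k,interpolation=cv2.INTER_CUBIC)
cv2.imwrite(f"pics/v{t}.png",np.hstack([c("side",290,60,80,100,5),c("scene",385,160,80,100,5)]))
cv2.imwrite(f"pics/w{t}.png",c("wrist",240,120,180,140,4))
E
python3 snap.py 7 wrist side scene; python3 v.py 7
```

```text
8.55 [0.59754001 0.15539287 0.15086599] [-8.54038079e-04  3.91969637e-02  9.99231131e-01 -1.20750409e-04] [ 3.102835   -0.77834023 -2.93167854] 0.1864476565906323
```

View pics/v7.png

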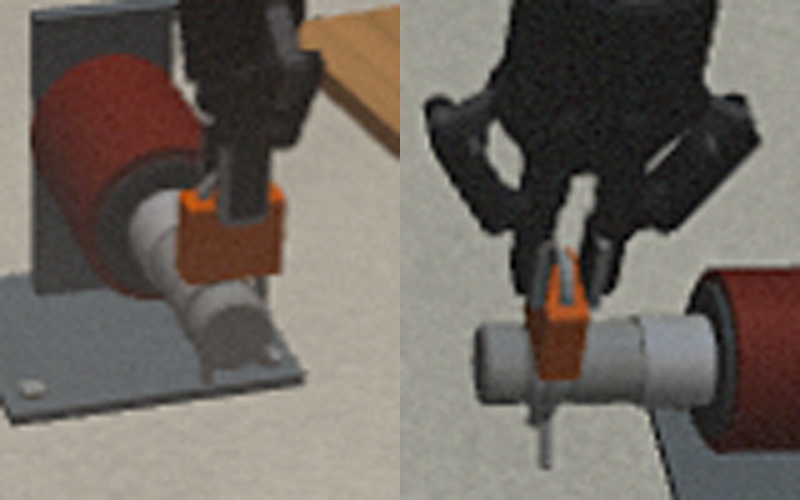

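View pics/w7.png

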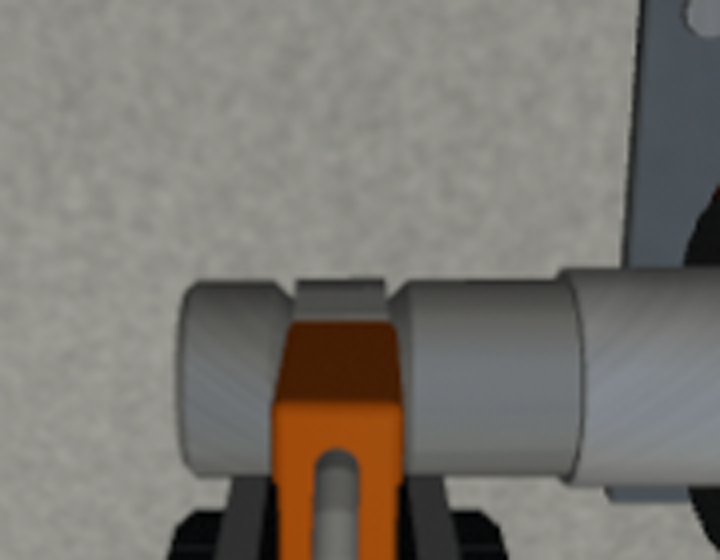

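{"fn": "play_rows", "kwargs": {
  "series": [
    [[0,0,0,0.0015,0,0,0],[0,0,0,0.001,0,0,0],[0,0,0,0,0,0,0],[0,0,0,0,0,0,0]]
  ]
}}

```text
time_s: 8.95
tool_pos: [0.5981, 0.1555, 0.1498]
eef_rot: [0.0, 0.039, 0.999, 0.0]
contact_force: [1.1, 1.1, 2.1]
grip_width: 0.189
```

{"fn": "play_rows", "kwargs": {
  "series": [
    [[0,0,0,0.001,0,0,0],[0,0,0,0.001,0,0,0],[0,0,0,0,0,0,0],[0,0,0,0,0,0,0]]
  ]
}}

```text
time_s: 9.35
tool_pos: [0.5984, 0.1555, 0.1495]
eef_rot: [0.001, 0.039, 0.999, 0.0]
contact_force: [-1.0, -1.9, 7.5]
grip_width: 0.184
```

{"fn": "play_rows", "kwargs": {
  "series": [
    [[0,0,0,0.0015,0,0,0],[0,0,0,0.0015,0,0,0],[0,0,0,0,0,0,0],[0,0,0,0,0,0,0]]
  ]
}}

```text
time_s: 9.75
tool_pos: [0.5987, 0.1555, 0.1492]
eef_rot: [0.002, 0.039, 0.999, 0.0]
contact_force: [-2.9, -1.7, 13.3]
grip_width: 0.187
```

```bash
python3 snap.py 8 wrist side scene; python3 v.py 8
```

```text
9.9 [0.5986562  0.15546178 0.14921928] [2.22560283e-03 3.91928415e-02 9.99229138e-01 3.11294426e-04] [-2.6171451 -0.7554977 14.9193702] 0.18476871899249223
```

View pics/v8.png

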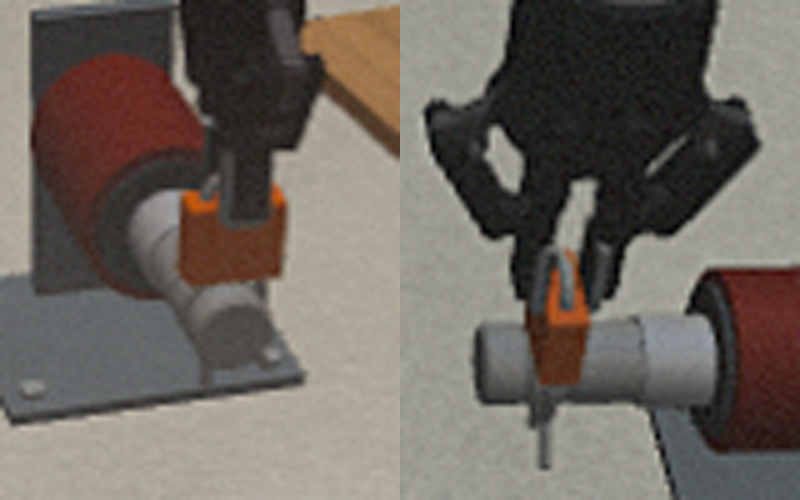

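View pics/w8.png

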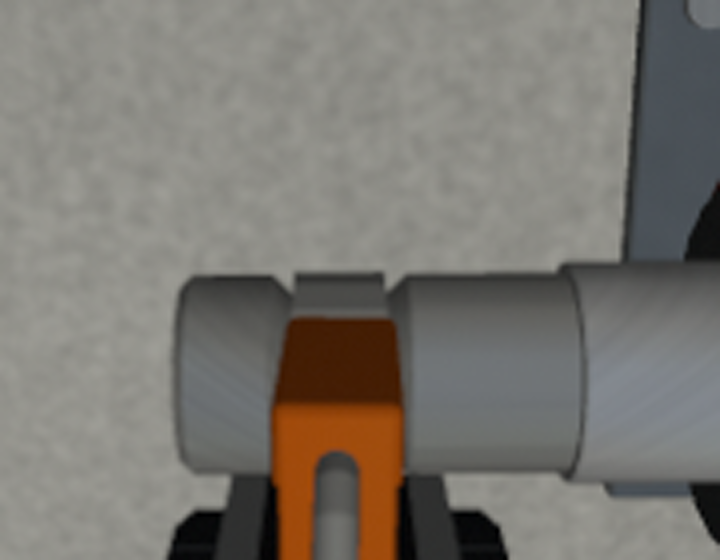

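{"fn": "play_rows", "kwargs": {
  "series": [
    [[0,0,0.001,0.002,0,0,0],[0,0,-0.001,0.002,0,0,0],[0,0,-0.001,0.002,0,0,0],[0,0,0.001,0,0,0,0],[0,0,0,0,0,0,0]]
  ]
}}

```text
time_s: 10.4
tool_pos: [0.5992, 0.1556, 0.1488]
eef_rot: [0.005, 0.039, 0.999, 0.001]
contact_force: [-8.2, -2.6, 30.1]
grip_width: 0.189
```

{"fn": "play_rows", "kwargs": {
  "series": [
    [[0,0,0,-0.005,0,0,0],[0,0,0,-0.005,0,0,0],[0,0,0,0,0,0,0],[0,0,0,0,0,0,0]]
  ]
}}

```text
time_s: 10.8
tool_pos: [0.5986, 0.1556, 0.1494]
eef_rot: [0.001, 0.039, 0.999, 0.0]
contact_force: [-0.0, -0.1, 7.7]
grip_width: 0.185
```

{"fn": "play_rows", "kwargs": {
  "series": [
    [[40,0,0,0,0,0,0],[40,0,0,0,0,0,0],[40,0,0,0,0,0,0],[40,0,0,0,0,0,0]]
  ]
}}

```text
time_s: 11.2
tool_pos: [0.5974, 0.1554, 0.1468]
eef_rot: [-0.001, 0.039, 0.999, -0.0]
contact_force: [0.6, -0.3, -0.0]
grip_width: 0.403
```

```bash
python3 snap.py 9 wrist side scene; python3 v.py 9
```

```text
11.35 [0.59785005 0.1553943  0.14760027] [-4.72516301e-04  3.92308149e-02  9.99230061e-01 -6.76094754e-05] [ 0.38104063 -0.65739519  1.09495836] 0.3982155603522251
```

View pics/v9.png

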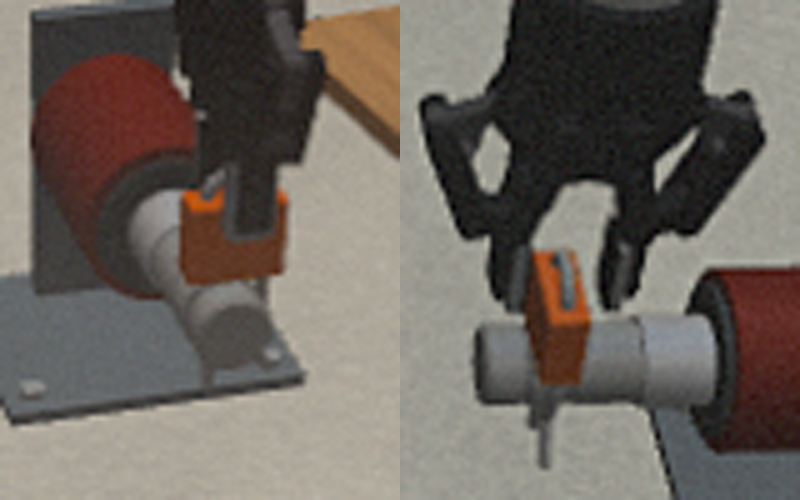

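View pics/w9.png

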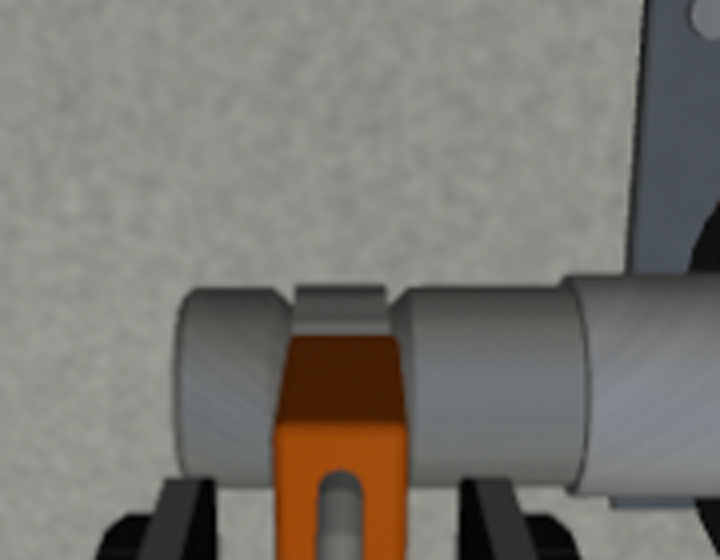

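The clip stays seated with the jaws open. I'll retreat and check it.

{"fn": "play_rows", "kwargs": {
  "series": [
    [[45,0,0,-0.015,0,0,0],[45,0,0,-0.03,0,0,0],[45,0,0,-0.04,0,0,0],[45,0,0,-0.04,0,0,0],[45,0.04,0,-0.02,0,0,0],[45,0.04,0,0,0,0,0],[45,0.03,0,0,0,0,0],[45,0,0,0,0,0,0],[45,0,0,0,0,0,0],[45,0,0,0,0,0,0]]
  ]
}}

```text
time_s: 12.35
tool_pos: [0.4893, 0.164, 0.2938]
eef_rot: [0.001, 0.039, 0.999, 0.0]
contact_force: [-0.1, 0.7, -0.4]
grip_width: 0.45
```

```bash
python3 snap.py 10 wrist side scene; python3 v.py 10; python3 - <<'E'
import pickle,cv2
d=pickle.load(open("c10.pkl","rb"))
c=lambda n,x,y,w,h,k,f:cv2.imwrite(f,cv2.resize(d[n]["image"][y:y+h,x:x+w,::-1],None,fx=k,fy=k,interpolation=cv2.INTER_CUBIC))
c("side",295,65,60,75,8,"pics/j1.png"); c("scene",390,195,80,75,8,"pics/j2.png")
E
```

```text
12.5 [0.48931275 0.16386536 0.29294676] [-4.90752746e-05  3.95215795e-02  9.99218715e-01 -3.79046365e-05] [-0.73235662 -0.35113236 -0.13673914] 0.4503065404085296
```

View pics/wrist10.png

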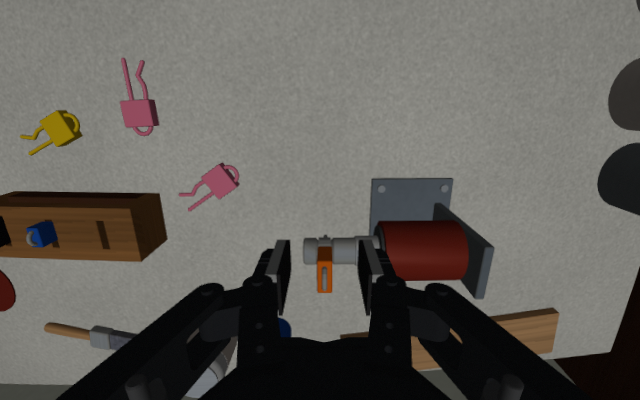

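View pics/j1.png

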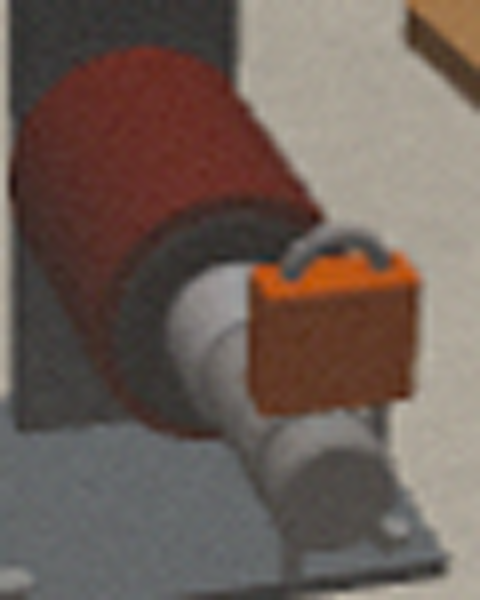

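View pics/j2.png

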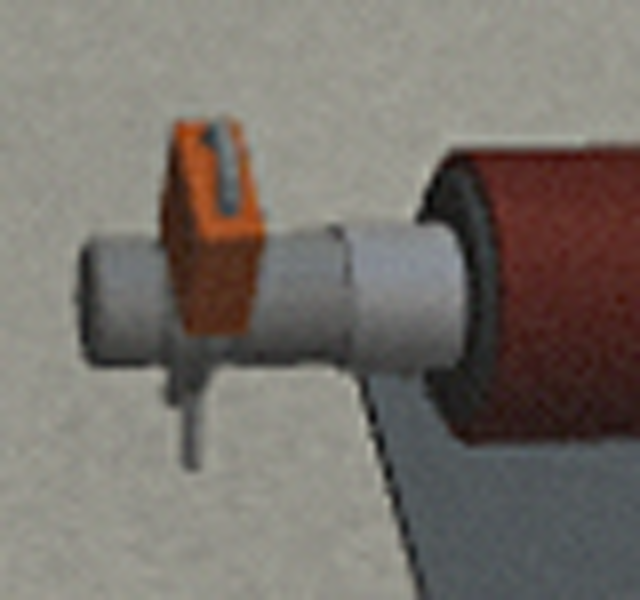

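```bash
python3 - <<'E'
import pickle
from h import *
np.set_printoptions(precision=4,suppress=True)
d=pickle.load(open("c10.pkl","rb"));a=np.radians(-4.4)
X=np.array([np.cos(a),np.sin(a),0]);Y=np.array([-np.sin(a),np.cos(a),0]);H=np.array([.591,.1577,0])
def pl(c,px,n,off):
    o,dr=ray(c,px);t=((H-o)@n+off)/(dr@n);p=o+dr*t-H;return p@X,p@Y,p[2]
s=lambda x,y,o,k:(o[0]+(x+.5)/k-.5,o[1]+(y+.5)/k-.5)
for nm,p in dict(BL=(258,415),BR=(412,397),TL=(251,296),TR=(418,285)).items(): print(nm,np.array(pl(d["side"],s(*p,(295,65),8),Y,-.009)))
for nm,p in dict(BL=(186,333),BR=(249,331),TL=(204,236),TR=(264,234)).items(): print("scene",nm,np.array(pl(d["scene"],s(*p,(390,195),8),X,.030)))
# straight tip (hidden?) and bent end
print("bent end?",np.array(pl(d["scene"],s(191,468,(390,195),8),Y,0)),np.array(pl(d["scene"],s(173,402,(390,195),8),X,0)))
# expected pixels for home pose
f=lambda x,y,z:H+x*X+y*Y+[0,0,z]
for nm,off in(("side",(295,65)),("scene",(390,195))):
    P=proj(d[nm],[f(-.014,-.009,.115),f(.03,-.009,.115),f(-.014,-.009,.153),f(.03,-.009,.153),f(0,0,.057),f(.027,0,.062),f(.03,.009,.115),f(.03,.009,.153)])
    print(nm,(P-off+.5)*8-.5)
E
```

```text
BL [-0.0142 -0.009   0.1165]
BR [ 0.0295 -0.009   0.1161]
TL [-0.0174 -0.009   0.1527]
TR [ 0.0291 -0.009   0.1501]
scene BL [ 0.03   -0.0095  0.1187]
scene BR [0.03   0.0069 0.119 ]
scene TL [ 0.03   -0.0097  0.154 ]
scene TR [0.03   0.0056 0.1544]
bent end? [ 0.0267 -0.      0.0622] [ 0.     -0.0003  0.0596]
side [[258.4751 419.7364]
 [413.5596 400.2709]
 [263.3342 293.5398]
 [421.7721 274.9354]
 [289.934  578.8228]
 [382.3142 551.2501]
 [392.5733 368.3584]
 [400.2165 243.9616]]
scene [[159.6608 224.1004]
 [186.1733 342.7418]
 [178.0481 120.4526]
 [206.1284 238.8073]
 [172.9217 408.4503]
 [191.081  469.4719]
 [254.6203 341.5798]
 [276.4584 237.709 ]]
```

```bash
python3 -c "
from workcell import *
print(job_done())"
```

```text
the job is handed in; nothing more can be done
None
```

I lifted the orange R-clip out of the rack and pressed its straight leg down through the axle's cross-hole to a firm stop at about 30 N. I then let go, backed the arm clear and handed the job in at about 12.5 s.

Checks after letting go:
- **Seating:** The side view puts the head's underside at about 116 mm, against about 115 mm when home, and it is level along its length. The scene view reads the underside 2–3 mm higher, which is about the camera error.
- **Legs:** The bent leg's end measured 62 mm above the table and 27 mm to the side, which matches the home pose. The straight leg's tip sticks out below the axle at about 57–60 mm. I did not see the snap itself; I take it from the leg's position after release.
- **Other items:** The blue clip was still in its slot in the last wrist picture. Only the edge of the black pin showed there, and the arm never moved near it. The pink and yellow look-alikes were not touched.

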